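# Clamp the wheel hub in its bench block

## Robot

A 7-joint arm with a two-finger parallel gripper is mounted at the origin on the work surface. World frame = base frame: x ahead of the robot, y to its left, z up, the work surface at z = 0. Lengths are in m, angles in rad, forces in N, time in s.
With the tool pointing down it reaches from about 0.4 to 0.875 m from the base axis. Payload 6.5 kg.
Tool frame: the origin (TCP) lies at the very end of the fingers, on their centre line; the grasp point (between the pads) lies 19 mm behind it; z points along the fingers, y is the line along which they close (so a half turn about z gives the same grasp; the last joint's range is limited). The gripper opens to 85 mm and grips with 20 to 120 N. Pads are 22 mm wide; open, the fingers measure 114 mm over their backs; the gripper's body (76 mm by 85 mm) begins 54 mm behind the grasp point. The pads swing forward as they close: fully open they stand 13 mm farther back than shut.
Start: joints at [1.242, 0.536, -0.004, 1.538, 0.003, 1.067, -0.071], TCP at [0.169, -0.628, 0.192] pointing down, gripper open.
Joint ranges: [-2.7, 2.7], [-0.37, 2.16], [-1.27, 1.26], [0.24, 2.4], [-1.31, 4.45], [0.19, 1.91], [-2.76, 2.76]. Speed limits (rad/s): [2.39, 2.39, 3.14, 3.14, 3.14, 3.14, 3.14].

## Interface

Orientations are given as a rotation vector (axis times angle).
In Python, from plant import state, grab_frame, calibration, close_job gives the robot as it stands. The module is installed in compiled form; this text tells all that it offers.
- The arm moves only by the shell command python3 -m pendant 'ROWS'. ROWS is JSON, a list of rows, each a list of 7 numbers: the closure, from 0 (fully open) to 1 (shut), then the shift along the tool's x, y, z in cm, then the turn, a rotation vector about the tool's x, y, z in degrees. In form: [[jaw, dx, dy, dz, wx, wy, wz], ...]. A call has 1 to 8 rows; each row shifts and turns the commanded pose from where the row before left it, along the tool's axes as they then stand; what a row does not reach is not made up. A row lasts 1/8 s, in which the tool goes at most 62.5 mm and 10.7 degrees, less where a joint would pass 70% of its speed; a pose out of reach is approached as far as the arm can. A call is refused whole if a number of a shift passes 6.25 or a number of a turn 10.7, either way. A call with a gripper value outside its range is refused whole. The fingers move at their own pace and stop on an object; the grip force is fixed at half the most. Time passes only in rows, so rows that do not move let the fingers close. It gives the time, the measured TCP pose, the force, the opening and the grip force at its end, in the units of the state.
- state(): the state, without advancing time (a new reading comes with each control period).
- grab_frame(name): name is "side" or "top"; returns the picture (420x560x3 uint8, red, green, blue); there is no depth.
- calibration(name): a dict with "vertical_fov" (degrees; the focal length in pixels is half the picture's height over the tangent of half this angle, whatever the lens; pixels are square), "cx", "cy" (the principal point, pixels), "rvec" (rotation vector, rad) and "tvec" (3), from world to camera coordinates, as OpenCV has them. Camera axes: x right, y down, z forward; pixel columns grow to the right and rows downward; lengths in m; the calibration is good to about 2 mm. A picture is of the moment at which its call begins. calibration takes no time and is no camera call.
- close_job(): hands the job in; it is judged then, once.
The state is a dict: "clock": time; "joint_pos": joint angles; "joint_velocities": joint speeds; "tau": joint torques, N m; "eef_pos": TCP position; "eef_rot": TCP orientation; "contact_force": force on the tool from outside, world axes, zero at the start; "wrist_torque": the same for the moment, N m; "finger_gap": opening from 0.0 (shut) to 1.0 (fully open); "finger_force": force on a finger pad.
Only numpy, scipy, OpenCV 4.12 (cv2) and the standard library are available. Lean on these libraries where they do the work, as an engineer would, in place of code of your own. Each camera call takes 0.05 s, during which the arm holds its last target. There are 200 camera calls.

## Task

The wheel hub is standing in one of the two blue bench clamp blocks, but that block's red-ended lever is still open. Swing that lever fully down shut so the hub is clamped, keep the hub seated upright in its socket, and leave the empty block's lever open as it is.

Things in the scene. Friction and masses are not known exactly. Their poses are not given: they have to be found in the camera images.
- clamp_a: Blue clamp block holding the hub, fixed to the bench: 170 x 60 x 45 mm high, side feet to y = +-47 mm, 10 mm high. Origin: centre of the underside; x along the block, z up. Socket at x = +52 mm; lever hinge axis along y through x = -10, z = 53 mm, between cheeks up to z = 63 mm. Shut, the lever lies flat above the block pointing to -x: top face z = 58 mm, tip x = -95 mm.
- lever_a (a joint): Hub block's lever, rad: 0 shut, 1.57 straight up, stop at 1.7; starts at 0.9 to 1.25, leaning to -x. To shut, push its grip to -x and down from the hub's side. Bar 10 mm thick, 14 mm wide, 85 mm from hinge axis to tip, the last 45 mm a red grip 22 mm wide. Stiff hinge: moves at 1.5 to 2 N at the grip, stays where left.
- lever_b (a joint): Lever of the empty block, which is identical and stands at least 230 mm away, centre to centre; same angles, 0 shut, 1.57 straight up. It starts open at 1.0 to 1.3 and is to be left so. All other things on the bench lie over 100 mm from both levers and are under 160 mm high.
- hub_mid (a point): Middle of the loose hub (0.16 kg): black barrel, two silver flanges 52 mm across, dark end caps, 74 mm high above its seat; stands upright in clamp_a's socket, its 15 mm axle end 26 mm deep with 3 mm play. The point is on its axis (z up), 37 mm above the block's top, 82 mm above the bench; hub top at 119 mm.
Things that resemble listed ones, but are neither listed nor needed, are in the scene too. What is shaped like the clamp_a but pink or purple is not meant.

How it is judged:
By the outcome, as a careful person would: the job done as asked, in the order asked, and still so for the second after the job is handed in, with the robot touching nothing.
It also fails if it takes over 35 s, if anything falls off the work surface, if the arm or the gripper's body presses on something with over 40 N, if the wrist force passes 120 N, or if a joint passes its speed limit or range.

## Working session

There is one attempt and no reset: what is moved stays moved. The work goes in short steps, Python scripts to look and compute and a shell command to move; the robot and the scene stay as the last step left them, time stands still between calls to the robot, and variables do not carry over. Pictures are saved under pics/ and viewed, at most 10 in all, crops included, and the job is handed in when it is done.

```bash
mkdir -p pics
python3 - <<'E'
from plant import state, grab_frame, calibration
import cv2
for n in("side","top"):
    cv2.imwrite(f"pics/{n}0.png",grab_frame(n)[:,:,::-1]); print(n,calibration(n))
s=state();print(s)
E
```

```text
side {'vertical_fov': 48.68924901799067, 'cx': 282.75191885497964, 'cy': 207.4557628493818, 'rvec': array([ 0.10172244, -2.69996941,  1.49901349]), 'tvec': array([0.55657326, 0.04251188, 0.9313341 ])}
top {'vertical_fov': 55.85235811928687, 'cx': 285.0635567611863, 'cy': 213.86245471817534, 'rvec': array([ 2.1470191 , -2.20526407,  0.07878454]), 'tvec': array([0.08643143, 0.56780159, 0.77768166])}
{'clock': 0.1, 'joint_pos': array([ 1.24179864,  0.53710994, -0.00444626,  1.5387825 ,  0.00257861,
        1.06732142, -0.07121409]), 'joint_velocities': array([ 0.00143784, -0.00030219,  0.0002781 , -0.00136552,  0.00175042,
       -0.00053214,  0.000357  ]), 'tau': array([ 2.01072558e-03, -5.84570074e+01,  1.05141174e+00, -2.59775770e+01,
        1.26047121e-02,  4.57548580e-03,  3.36949267e-05]), 'eef_pos': array([ 0.16868298, -0.62705983,  0.19128483]), 'eef_rot': array([-3.11292730e+00, -4.11490828e-01,  4.82258011e-04]), 'contact_force': array([ 0.28459529, -0.32305432, -0.1828733 ]), 'wrist_torque': array([ 0.05097684,  0.01567755, -0.03418922]), 'finger_force': 0.0, 'finger_gap': 0.9963667487572474}
```

View pics/side0.png

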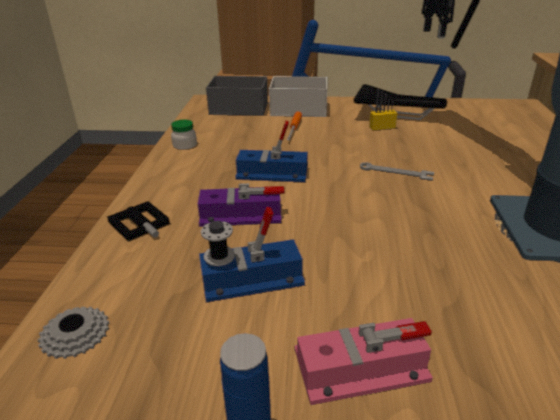

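View pics/top0.png

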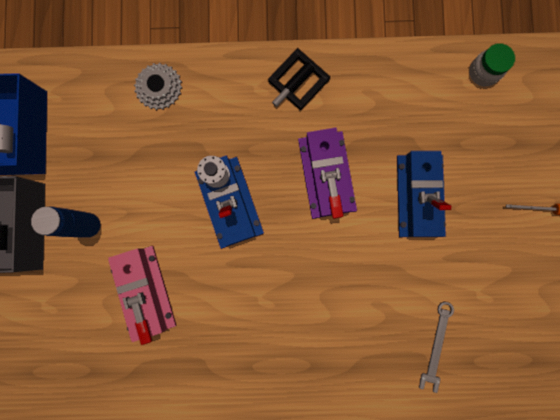

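Candidates: blue block with the hub at top (228,200) / side (250,265); empty blue block at top (422,195) / side (272,165). The purple one at top (327,172) and pink one at top (142,295) are excluded by colour. I choose the one with the hub and check it in a close crop.

Run:
```python
import cv2,numpy as np
t=cv2.imread("pics/top0.png")[145:255,180:280];s=cv2.imread("pics/side0.png")[200:300,190:310]
t=cv2.resize(t,(400,440),interpolation=3);s=cv2.resize(s,(400,333),interpolation=3)
c=np.zeros((440,800,3),np.uint8);c[:,:400]=t;c[:333,400:]=s
cv2.imwrite("pics/crop0.png",c)
```

```text
(no output)
```

View pics/crop0.png

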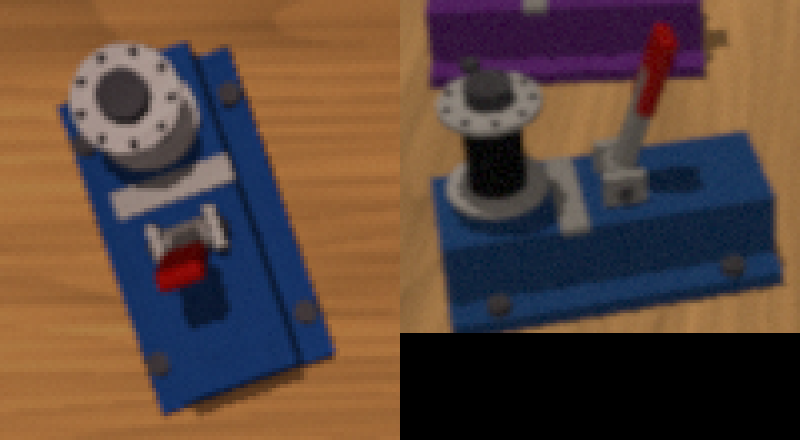

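The crop shows that the chosen block is blue and holds the hub (hub top at top-picture pixel (211,169)). Its red lever is open with the tip at side-picture pixel (389,210 → crop 662,35), leaning away from the hub. I'll fit the block pose and lever angle to both pictures.

```bash
cat > h.py <<'E'
import numpy as np,cv2
from plant import calibration,state
from scipy.spatial.transform import Rotation as R
def proj(n,P):
    c=calibration(n);f=210/np.tan(np.radians(c["vertical_fov"]/2))
    K=np.array([[f,0,c["cx"]],[0,f,c["cy"]],[0,0,1]])
    return cv2.projectPoints(np.array(P,float),c["rvec"],c["tvec"],K,None)[0][:,0]
def world(p,P):
    return R.from_euler('z',p[2]).apply(np.array(P)/1000.)+[p[0],p[1],0]
E
python3 - <<'E'
from h import *
from scipy.optimize import least_squares
T=lambda u,v:(180+u/4,145+v/4); S=lambda u,v:(190+u*.3,200+v*.3)
tp=[((-85,-47,10),T(333,355)),((85,-47,10),T(230,48)),((-85,-30,45),T(298,363)),((85,-30,45),T(190,45)),((52,0,119),T(123,96))]
sp=[((-85,30,45),S(772,200)),((-85,-30,45),S(745,135)),((85,30,45),S(443,243)),((85,-30,45),S(432,180)),((-85,47,10),S(782,258)),((85,47,0),S(455,332)),((52,0,119),S(488,80))]
def tip(a,r=80): return (-10-r*np.cos(a),0,53+r*np.sin(a))
def res(p,full=0):
    e=[proj(n,world(p,[q[0] for q in L]))-np.array([q[1] for q in L]) for n,L in(("top",tp),("side",sp))]
    e.append(proj("side",world(p,[tip(p[3],83)]))-S(662,38))
    e.append(proj("top",world(p,[tip(p[3],85)]))-T(181,275))
    return np.vstack(e) if full else np.vstack(e).ravel()
best=min((least_squares(res,[.5,-.2,y,1.1],loss='soft_l1') for y in np.arange(-3,3.1,.7)),key=lambda r:r.cost)
p=best.x;print(p,best.cost);print(res(p,1).round(1).tolist())
np.save("p.npy",p)
print("x axis",world([0,0,p[2]],[(1000,0,0)]),"hub",world(p,[(52,0,82)]),"hinge",world(p,[(-10,0,53)]),"tip",world(p,[tip(p[3],85)]))
s=state();print(R.from_rotvec(s["eef_rot"]).as_matrix().round(3))
E
```

```text
Traceback (most recent call last):
  File "h.py", line 5, in proj
    c=calibration(n);f=210/np.tan(np.radians(c["vertical_fov"]/2))
ValueError: time passes only in moves, steps and waits
```

```bash
sed -i 's/^def proj/CAL={n:calibration(n) for n in("side","top")}\ndef proj/; s/c=calibration(n);/c=CAL[n];/' h.py
python3 - <<'E'
from h import *
from scipy.optimize import least_squares
T=lambda u,v:(180+u/4,145+v/4); S=lambda u,v:(190+u*.3-120,200+v*.3)
tp=[((-85,-47,10),T(333,355)),((85,-47,10),T(230,48)),((-85,-30,45),T(298,363)),((85,-30,45),T(190,45)),((52,0,119),T(123,96))]
sp=[((-85,30,45),S(772,200)),((-85,-30,45),S(745,135)),((85,30,45),S(443,243)),((85,-30,45),S(432,180)),((-85,47,10),S(782,258)),((85,47,0),S(455,332)),((52,0,119),S(488,80))]
def tip(a,r=80): return (-10-r*np.cos(a),0,53+r*np.sin(a))
def res(p,full=0):
    e=[proj(n,world(p,[q[0] for q in L]))-np.array([q[1] for q in L]) for n,L in(("top",tp),("side",sp))]
    e.append(proj("side",world(p,[tip(p[3],83)]))-S(662,38))
    e.append(proj("top",world(p,[tip(p[3],85)]))-T(181,275))
    return np.vstack(e) if full else np.vstack(e).ravel()
best=min((least_squares(res,[.5,-.2,y,1.1],loss='soft_l1') for y in np.arange(-3,3.1,.7)),key=lambda r:r.cost)
p=best.x;print(p,best.cost);print(res(p,1).round(1).tolist())
np.save("p.npy",p)
print("x axis",world([0,0,p[2]],[(1000,0,0)]),"hub",world(p,[(52,0,82)]),"hinge",world(p,[(-10,0,53)]),"tip",world(p,[tip(p[3],85)]))
s=state();print(R.from_rotvec(s["eef_rot"]).as_matrix().round(3))
E
```

```text
[0.59796259 0.18601627 0.30571253 1.26728029] 10.990428976939285
[[0.7, 0.1], [0.2, -0.4], [0.1, 0.4], [-0.2, -0.8], [0.2, -0.5], [1.4, -0.9], [0.9, -1.5], [-0.9, 1.6], [-0.2, -1.3], [0.7, 4.0], [-0.8, 2.5], [-0.0, 0.1], [0.4, -1.2], [-0.4, -0.1]]
x axis [[0.95363274 0.30097274 0.        ]] hub [[0.64755149 0.20166686 0.082     ]] hinge [[0.58842626 0.18300655 0.053     ]] tip [[0.56419962 0.17536046 0.13411478]]
[[ 0.966  0.26  -0.001]
 [ 0.26  -0.966  0.002]
 [-0.    -0.002 -1.   ]]
```

```bash
python3 -m pendant '[[1,4.9,-2.8,-1,0,0,0],[1,4.9,-2.8,-1,0,0,0],[1,4.9,-2.8,-1,0,0,0],[1,4.9,-2.8,-1,0,0,0],[1,4.9,-2.8,-1,0,0,0],[1,4.9,-2.8,-1,0,0,0],[1,4.9,-2.8,-1,0,0,0]]'; python3 -m pendant '[[1,2.9,-4.8,0,0,0,0],[1,2.9,-4.8,0,0,0,0],[1,2.9,-4.8,0,0,0,0],[1,2.9,-4.8,0,0,0,0],[1,2.9,-4.8,0,0,0,0],[1,2.9,-4.8,0,0,0,0],[1,2.9,-4.8,0,0,0,0],[1,2.9,-4.8,0,0,0,0]]'
cat > w.py <<'E'
from h import *
import sys
s=state();p=np.load("p.npy");M=R.from_rotvec(s["eef_rot"])
print(s["clock"],"block mm",(R.from_euler('z',-p[2]).apply(s["eef_pos"]-[p[0],p[1],0])*1000).round(1),"F",s["contact_force"].round(1),"gap",s["finger_gap"])
print("turn deg",np.degrees((M.inv()*R.from_euler('z',p[2])*R.from_euler('x',np.pi)).as_rotvec()).round(2))
for a in sys.argv[1:]:
    t=np.array(eval(a),float); print(a,"tool cm",(M.inv().apply(world(p,[t])[0]-s["eef_pos"])*100).round(2))
E
python3 w.py 0,0,240 "0,0,120"
```

```text
clock: 0.98
eef_pos: [0.45, -0.3478, 0.2622]
eef_rot: [-3.114, -0.412, 0.001]
contact_force: [0.6, -1.2, -0.2]
finger_gap: -0.003
finger_force: 0.0
clock: 1.98
eef_pos: [0.5735, 0.0833, 0.2618]
eef_rot: [3.114, 0.411, -0.001]
contact_force: [0.3, 0.1, -0.2]
finger_gap: -0.0
finger_force: 0.0
1.975 block mm [-54.3 -90.6 261.8] F [ 0.3  0.1 -0.2] gap -0.00010729098212035494
turn deg [ 0.01  0.03 -2.48]
0,0,240 tool cm [ 5.03 -9.29  2.17]
0,0,120 tool cm [ 5.04 -9.29 14.17]
```

```bash
python3 -m pendant '[[1,2.5,-4.65,1,0,0,0],[1,2.5,-4.65,1,0,0,0],[1,0,0,0,0,0,-2.5],[1,0,0,3,0,0,0],[1,0,0,3,0,0,0],[1,0,0,0,0,0,0]]'
python3 - <<'E'
from plant import grab_frame
import cv2,numpy as np
t=grab_frame("top")[130:270,150:310,::-1];s=grab_frame("side")[120:300,170:330,::-1]
cv2.imwrite("pics/c1.png",np.hstack([cv2.resize(t,(400,350),interpolation=3),cv2.resize(s,(311,350),interpolation=3)]))
E
python3 w.py 0,0,112
```

```text
clock: 2.72
eef_pos: [0.5955, 0.1836, 0.1795]
eef_rot: [3.104, 0.48, -0.009]
contact_force: [-0.1, 0.7, 0.6]
finger_gap: -0.001
finger_force: 0.0
2.825 block mm [ -0.6  -1.1 182.7] F [-0.4  0.2  0.4] gap -0.000806779533195327
turn deg [-0.01 -0.01  0.04]
0,0,112 tool cm [ 0.06 -0.11  7.07]
```

View pics/c1.png

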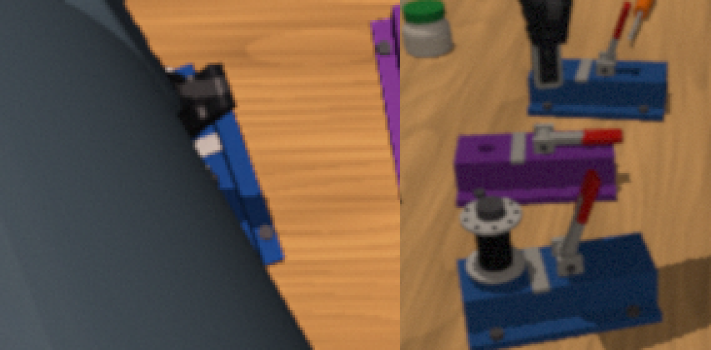

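The lever at side pixel (265,212) is untouched, and the finger tip shows at about side (246,164). I'll check this against the projected TCP.

Run:
```python
from h import *
s=state();print(proj("side",[s["eef_pos"]]),proj("top",[s["eef_pos"]]))
```

```text
[[246.38834502 185.35082717]] [[213.9894623  190.83461875]]
```

Run:
```python
from h import *
from plant import grab_frame
print(proj("side",[[.1687,-.6271,.1913],[.1687,-.6271,.205]]))
s=state();print(s["eef_pos"],s["clock"])
a=cv2.resize(cv2.imread("pics/side0.png")[0:60,400:480],None,fx=5,fy=5,interpolation=3)
b=cv2.resize(grab_frame("side")[60:240,200:300,::-1],None,fx=3.2,fy=3.2,interpolation=3)
c=np.zeros((580,720,3),np.uint8);c[:300,:400]=a;c[:b.shape[0],400:]=b[:580]
cv2.imwrite("pics/c2.png",c)
```

```text
[[430.65969556  53.33029245]
 [431.38140399  48.5628637 ]]
[0.59776368 0.18476107 0.18269093] 2.825
```

View pics/c2.png

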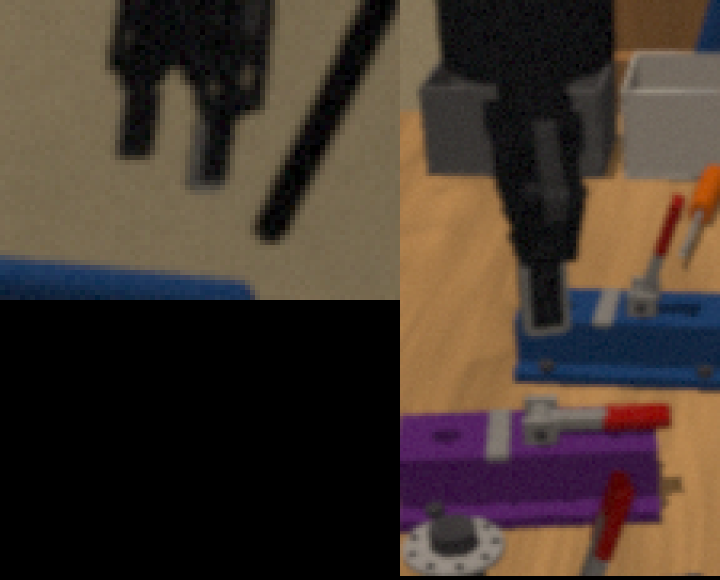

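Run:
```python
from h import *
from scipy.optimize import least_squares
print("origin side",proj("side",[[0,0,0]]),"cam centres",[(-R.from_rotvec(np.ravel(c["rvec"])).inv().apply(c["tvec"])).round(3) for c in CAL.values()])
# clamp b top face in top view: -x end at bottom (y left)
T=[((85,30,45),(411,152)),((85,-30,45),(442,152)),((-85,-30,45),(445,237)),((-85,30,45),(411,238))]
r=least_squares(lambda p:(proj("top",world(p,[q[0] for q in T]))-[q[1] for q in T]).ravel(),[.6,-.2,.1]);print(r.x,r.fun.round(1))
print("b in side",proj("side",world(r.x,[(85,30,45),(-85,30,45),(85,47,0),(-85,47,0)])).round(0).tolist())
for e,o in(((.1687,-.6271,.1913+.013),(433,34)),((.5978,.1848,.1827),(245,163))):
    f=lambda d,i:(proj("side",[np.array(e)+d*np.eye(3)[i]])-o).ravel()
    for i in(1,2): q=least_squares(lambda d:f(d[0],i),[0.]);print(i,q.x,q.fun)
```

```text
origin side [[560.12255304 228.64173602]] cam centres [array([0.484, 0.811, 0.535]), array([0.505, 0.065, 0.822])]
[ 0.59901993 -0.20964157 -0.03504263] [ 0.2 -0.2 -0.5 -0.  -1.4  0.8  1.7 -0.5]
b in side [[236.0, 160.0], [307.0, 163.0], [236.0, 180.0], [306.0, 183.0]]
1 [-0.10974257] [-8.22126239  6.48772075]
2 [0.04142881] [0.57284845 0.08671961]
1 [-0.06952988] [7.49387869 2.29017197]
2 [0.03879911] [-0.03717212  0.00232536]
```

The side camera fits both blocks, but the finger end shows about 40 mm higher than the reported TCP, both at the start and now. I'll go down to a height that is safe either way and look again.

```bash
python3 -m pendant '[[1,0,0,3.5,0,0,0],[1,0,-0.1,3.5,0,0,0],[1,0,0,0,0,0,0]]'
python3 - <<'E'
from h import *
from plant import grab_frame
im=grab_frame("side")[:,:,::-1]
s=state();p=np.load("p.npy")
print(proj("side",[s["eef_pos"]]))
cv2.imwrite("pics/c3.png",cv2.resize(im[140:300,190:320],None,fx=3.7,fy=3.7,interpolation=3))
E
python3 w.py
```

```text
clock: 3.25
eef_pos: [0.596, 0.1851, 0.1111]
eef_rot: [3.104, 0.48, -0.005]
contact_force: [0.3, 0.2, 0.2]
finger_gap: 0.002
finger_force: 0.0
[[248.81316339 222.85100078]]
3.3 block mm [ -0.6  -0.2 112.9] F [ 0.3 -0.3  0.5] gap 0.004056107932947098
turn deg [-0.   -0.    0.04]
```

View pics/c3.png

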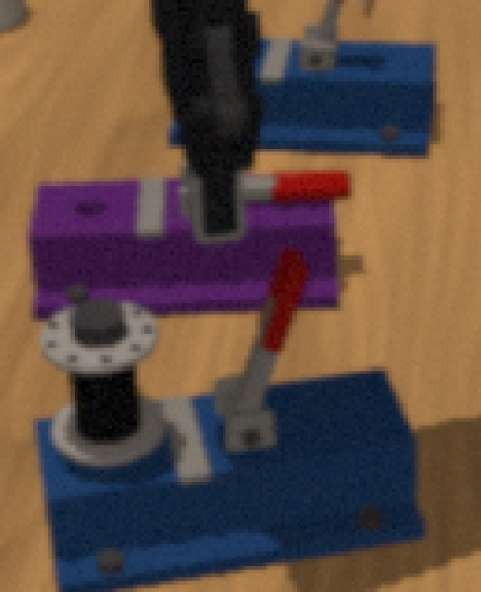

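The finger end is at (249,205), against a projected (249,223), so it still looks about 32 mm too high. Reported z = 80 clears the cheeks in either case, so I'll descend there while watching the force.

```bash
python3 -m pendant '[[1,0.3,0,1.1,0,0,0],[1,0,0,1.1,0,0,0],[1,0,0,1.1,0,0,0],[1,0,0,0,0,0,0]]'
python3 - <<'E'
from h import *
from plant import grab_frame
im=grab_frame("side")[:,:,::-1]; t=grab_frame("top")[:,:,::-1]
s=state()
print(proj("side",[s["eef_pos"]]),proj("top",[s["eef_pos"]]))
a=cv2.resize(im[160:290,190:310],(443,480),interpolation=3);b=cv2.resize(t[120:260,170:270],(343,480),interpolation=3)
cv2.imwrite("pics/c4.png",np.hstack([a,b]))
E
python3 w.py
```

```text
clock: 3.8
eef_pos: [0.5992, 0.1861, 0.0779]
eef_rot: [3.104, 0.48, -0.003]
contact_force: [0.8, -0.8, 0.2]
finger_gap: 0.0
finger_force: 0.0
[[248.26465649 239.86939759]] [[223.37303969 197.25024315]]
3.9 block mm [ 2.1 -0.2 79. ] F [-0.3  0.3  0.7] gap -8.232869127385104e-05
turn deg [-0.    0.01  0.05]
```

View pics/c4.png

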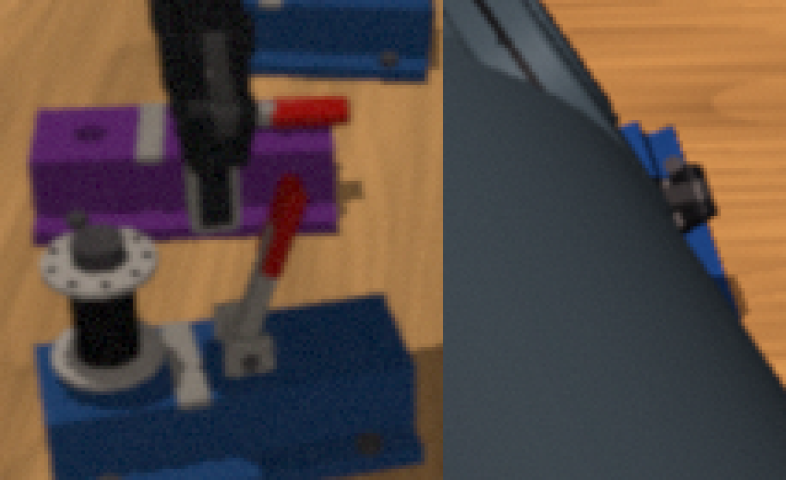

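Run:
```python
from h import *
s=state();e=s["eef_pos"];M=R.from_rotvec(s["eef_rot"])
for z in (0,.04,.073,.11,.15,.2):
    P=[e+M.apply([a,b,-z]) for a,b in((0,0),(-.038,.0425),(.038,.0425))]
    print(z,proj("top",P).round(0).tolist(),proj("side",P).round(0).tolist())
```

```text
0 [[223.0, 197.0], [251.0, 209.0], [238.0, 171.0]] [[248.0, 240.0], [266.0, 223.0], [223.0, 229.0]]
0.04 [[220.0, 195.0], [249.0, 207.0], [235.0, 167.0]] [[247.0, 220.0], [265.0, 204.0], [221.0, 210.0]]
0.073 [[216.0, 192.0], [247.0, 205.0], [233.0, 163.0]] [[246.0, 203.0], [264.0, 187.0], [219.0, 193.0]]
0.11 [[212.0, 189.0], [245.0, 202.0], [230.0, 158.0]] [[245.0, 182.0], [263.0, 167.0], [217.0, 173.0]]
0.15 [[207.0, 185.0], [242.0, 200.0], [226.0, 153.0]] [[243.0, 159.0], [263.0, 145.0], [215.0, 150.0]]
0.2 [[200.0, 180.0], [237.0, 195.0], [220.0, 144.0]] [[241.0, 128.0], [261.0, 115.0], [212.0, 120.0]]
```

Finger end at side (247,222), lever tip at (269,209). With the top view, this fits a finger end about 33 mm above the reported TCP. Touch will settle it: contact should come near x = -14 if the offset is real, or near x = -2 if not. I'll feel toward the lever.

```bash
for i in 1; do python3 -m pendant '[[1,-0.5,0,0,0,0,0],[1,0,0,0,0,0,0]]'|grep -E 'eef_pos|force'; python3 w.py; python3 -m pendant '[[1,-0.5,0,0,0,0,0],[1,0,0,0,0,0,0]]'|grep force; python3 w.py;python3 -m pendant '[[1,-0.5,0,0,0,0,0],[1,0,0,0,0,0,0]]'|grep force; python3 w.py; python3 -m pendant '[[1,-0.5,0,0,0,0,0],[1,0,0,0,0,0,0]]'|grep force; python3 w.py; done
```

```text
eef_pos: [0.595, 0.1848, 0.0794]
contact_force: [-0.5, 0.2, -0.4]
finger_force: 0.0
4.15 block mm [-3.1 -0.3 79.4] F [-0.5  0.2 -0.4] gap 0.0006297631255830393
turn deg [ 0.01 -0.    0.05]
contact_force: [0.5, 0.4, -0.7]
finger_force: 0.0
4.4 block mm [-8.3 -0.2 79.1] F [ 0.5  0.4 -0.7] gap 0.0011268193599867436
turn deg [0.01 0.02 0.05]
contact_force: [0.5, -0.1, -0.2]
finger_force: 0.0
4.65 block mm [-13.3  -0.3  79. ] F [ 0.5 -0.1 -0.2] gap -0.0013671813828114781
turn deg [0.01 0.03 0.04]
contact_force: [0.9, 0.1, -0.4]
finger_force: 0.1
4.9 block mm [-18.   -0.2  79.2] F [ 0.9  0.1 -0.4] gap 0.003080740226099534
turn deg [-0.   -0.01  0.05]
```

```bash
python3 -m pendant '[[1,-0.5,0,0,0,0,0],[1,0,0,0,0,0,0]]'|grep force; python3 w.py; python3 -m pendant '[[1,-0.5,0,0,0,0,0],[1,0,0,0,0,0,0]]'|grep force
python3 - <<'E'
from h import *
from plant import grab_frame
im=grab_frame("side")[:,:,::-1]
cv2.imwrite("pics/c5.png",cv2.resize(im[160:290,190:310],(443,480),interpolation=3))
E
python3 w.py
```

```text
contact_force: [-0.1, -1.1, 0.1]
finger_force: 0.2
5.15 block mm [-23.2  -0.2  79.1] F [-0.1 -1.1  0.1] gap -0.005108405116375119
turn deg [0.   0.01 0.05]
contact_force: [0.3, 0.1, 0.7]
finger_force: 0.2
5.45 block mm [-28.4  -0.2  79. ] F [ 0.5 -0.1  0.3] gap -0.00371237503398718
turn deg [0.01 0.05 0.05]
```

View pics/c5.png

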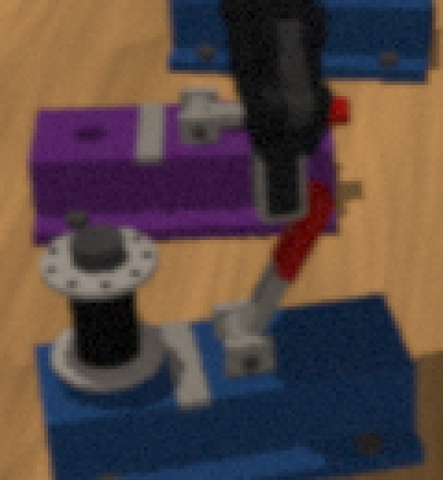

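The finger is pushing: the red tip moved from crop (293,182) to (323,185), so the finger end really is about 40 mm above the reported TCP. Now I'll follow the lever's arc with that correction.

```bash
python3 -m pendant '[[1,-0.3,0,0.6,0,0,0],[1,-0.55,0,0.4,0,0,0],[1,-0.55,0,0.4,0,0,0],[1,-0.5,0,0.5,0,0,0],[1,-0.45,0,0.45,0,0,0],[1,0,0,0,0,0,0]]'|grep force; python3 w.py; python3 -m pendant '[[1,-0.35,0,0.6,0,0,0],[1,-0.35,0,0.6,0,0,0],[1,-0.25,0,0.65,0,0,0],[1,0,0,0,0,0,0]]'|grep force
python3 - <<'E'
from h import *
from plant import grab_frame
im=grab_frame("side")[:,:,::-1]
cv2.imwrite("pics/c6.png",cv2.resize(im[160:290,190:310],(443,480),interpolation=3))
E
python3 w.py
```

```text
contact_force: [0.7, 0.3, 0.9]
finger_force: 0.0
6.2 block mm [-52.4  -0.3  55. ] F [0.7 0.3 0.9] gap 0.006225194922066653
turn deg [0.01 0.1  0.05]
contact_force: [-0.8, 1.7, -0.0]
finger_force: 0.0
6.75 block mm [-61.4  -0.3  36.6] F [-0.4 -0.1 -0. ] gap 5.452553247889599e-06
turn deg [0.   0.07 0.05]
```

View pics/c6.png

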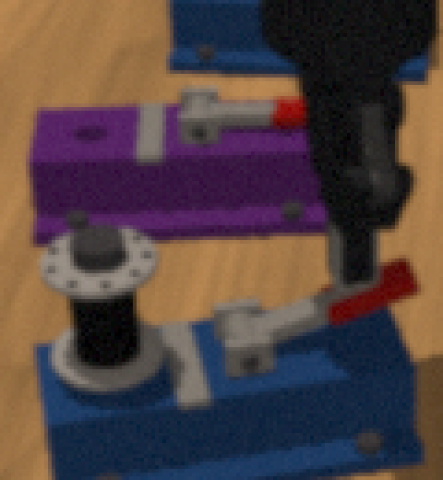

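The lever is now about 0.35 rad from shut, with the finger on the red grip at crop (350,285) and the hub upright. I'll press on down gently.

```bash
python3 -m pendant '[[1,-0.4,0,0.5,0,0,0],[1,-0.3,0,0.5,0,0,0],[1,0,0,0,0,0,0]]'|grep force; python3 w.py; python3 -m pendant '[[1,-0.1,0,0.3,0,0,0],[1,0,0,0.2,0,0,0],[1,0,0,0,0,0,0]]'|grep force; python3 w.py;  python3 -m pendant '[[1,0,0,0.2,0,0,0],[1,0,0,0,0,0,0]]'|grep force; python3 w.py
```

```text
contact_force: [-0.1, -1.2, 0.9]
finger_force: 0.0
7.125 block mm [-68.7  -0.3  26.5] F [-0.1 -1.2  0.9] gap -5.1066224597282526e-05
turn deg [0.01 0.09 0.05]
contact_force: [0.1, 0.1, -0.4]
finger_force: 0.0
7.5 block mm [-69.1  -0.3  21.8] F [ 0.1  0.1 -0.4] gap 0.0008635670332109599
turn deg [0.   0.04 0.04]
contact_force: [-0.3, 0.4, -0.2]
finger_force: 0.0
7.75 block mm [-69.   -0.3  19.9] F [-0.3  0.4 -0.2] gap -0.0007307714118758302
turn deg [-0.    0.01  0.04]
```

```bash
for i in 1; do python3 -m pendant '[[1,0,0,0.2,0,0,0],[1,0,0,0,0,0,0]]'|grep contact; python3 w.py|head -1; python3 -m pendant '[[1,0,0,0.2,0,0,0],[1,0,0,0,0,0,0]]'|grep contact; python3 w.py|head -1; done
python3 - <<'E'
from h import *
from plant import grab_frame
im=grab_frame("side")[:,:,::-1]
cv2.imwrite("pics/c7.png",cv2.resize(im[160:290,190:310],(443,480),interpolation=3))
E
```

```text
contact_force: [-2.8, -1.0, 9.2]
8.0 block mm [-68.8  -0.3  18.7] F [-2.8 -1.   9.2] gap -0.001599495445152263
contact_force: [-7.7, -2.4, 26.6]
8.25 block mm [-68.8  -0.3  18.3] F [-7.7 -2.4 26.6] gap 0.0013342785461820435
```

View pics/c7.png

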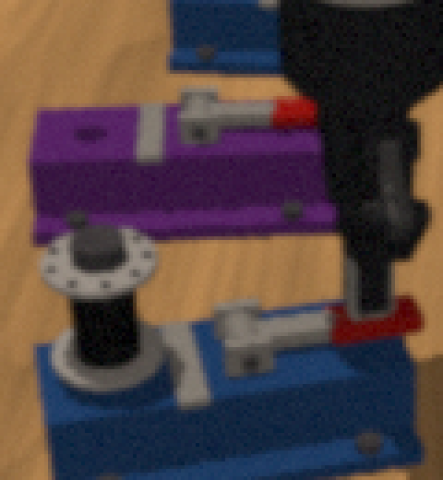

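The lever lies flat against the hard stop: 26 N at a finger height of 58 mm, red grip at crop (375,322), hub still upright. Now I'll retreat straight up. The viewing limit is used up, so I'll check the result numerically.

```bash
python3 -m pendant '[[1,0,0,-1,0,0,0],[1,0,0,-3,0,0,0],[1,0,0,-5,0,0,0],[1,0,0,-5,0,0,0],[1,0,0,-5,0,0,0],[1,-5,0,-2,0,0,0],[1,-5,0,0,0,0,0],[1,0,0,0,0,0,0]]'|grep contact
python3 - <<'E'
from h import *
from plant import grab_frame
im=grab_frame("side").astype(int);p=np.load("p.npy")
r,g,b=im[...,0],im[...,1],im[...,2];m=(r>90)&(g<50)&(b<60)
w=m[225:275,255:320];y,x=np.nonzero(w);print("red a",len(x),x.min()+255,x.max()+255,x.mean()+255,y.mean()+225)
for a in(0,.05,.1,.2): print(a,proj("side",world(p,[(-10-q*np.cos(a),0,53+q*np.sin(a)) for q in(40,62.5,85)])).round(1).tolist())
w=m[100:155,265:300];y,x=np.nonzero(w);print("red b",len(x),x.mean()+265,y.mean()+100)
o=cv2.imread("pics/side0.png")[:,:,::-1].astype(int)
mo=(o[...,0]>90)&(o[...,1]<50)&(o[...,2]<60);y,x=np.nonzero(mo[100:155,265:300]);print("b before",len(x),x.mean()+265,y.mean()+100)
sl=np.s_[218:268,196:238];print("hub diff",np.abs(im[sl]-o[sl]).mean(), "ref noise",np.abs(im[300:340,300:420]-o[300:340,300:420]).mean())
# best shift of the hub patch
f=lambda q:np.float32(q[...,1]);res=cv2.matchTemplate(f(im[212:274,190:244]),f(o[218:268,196:238]),cv2.TM_CCOEFF_NORMED);print(cv2.minMaxLoc(res)[1::2])
E
python3 w.py
```

```text
contact_force: [0.4, -0.2, 1.3]
red a 167 280 303 292.65868263473055 245.79640718562874
0 [[278.9, 247.9], [291.6, 246.1], [304.1, 244.2]]
0.05 [[278.9, 247.0], [291.5, 244.6], [304.1, 242.3]]
0.1 [[278.8, 246.1], [291.4, 243.2], [303.9, 240.3]]
0.2 [[278.4, 244.3], [290.9, 240.4], [303.3, 236.4]]
red b 51 283.72549019607845 130.09803921568627
b before 45 284.02222222222224 129.2
hub diff 3.839206349206349 ref noise 3.855208333333333
(0.995513916015625, (6, 6))
9.35 block mm [-169.8   -0.7  226.3] F [ 1.4  0.7 -0.6] gap 0.0036182867141582673
turn deg [ 0.06 -0.01  0.04]
```

Lever A's red grip centre matches the shut angle of 0 rad. The hub hasn't moved, lever B is unchanged, and the arm is clear.

```bash
python3 -c "
from plant import close_job
print(close_job())"
```

```text
the job is handed in; nothing more can be done
None
```

The job is handed in: the hub block's lever is fully shut against its stop, the hub is still upright in its socket, the empty block's lever is open as it was, and the arm is clear of everything.

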